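# Refit a centrifuge rotor and hold the lid at its balance point

## Task

Put the cleaned benchtop centrifuge back together: lower the aluminium rotor over the upright drive shaft until it sits fully home on its seat, and let go of it there. Then take the open lid by its bar handle, swing it gently forward off its back stop to the point where it balances on its hinge, and finish while holding the handle there, lid still, so that I can hook the lid stay on. Do not drop the rotor onto the shaft, do not let the lid fall either way, and leave the tube rack, the bottle and the slide box where they are.

Things in the scene. Friction and masses are not known exactly. Their poses are not given: they have to be found in the camera images.
- centrifuge: Off-white benchtop centrifuge, fixed, 220 mm deep by 190 wide, top rim 120 above the bench. Origin: on the bench under the drive shaft. Own x points from the dark control panel (125 mm before the shaft) to the rear hinge; y to its left, z up. Round chamber about the shaft, 130 mm across, floor 45 mm above the bench, open at the top. The slotted steel lid stay hanging on its left side is not handled.
- shaft_seat (a point): Centre of the flat seat flange on which the rotor's underside rests when fully home: 56 mm above the bench, on the shaft's axis. Frame axes as centrifuge.
- shaft_tip (a point): Top of the upright steel drive shaft, 50 mm above the seat, 14 mm below the chamber's rim. The shaft is 12 mm thick; its top 14 mm taper to a blunt 3 mm point.
- rotor: Dished aluminium rotor, about 0.28 kg, standing on the bench left or right of the machine. Origin: centre of its underside; z up along its bore. 100 mm across, rim 32 mm high. A round hub 28 mm across rises to 62 mm, free to grip from 31 mm up (the dish is 21 mm high at the hub, 32 at the rim). A straight 15 mm bore runs right through for the shaft. Eight slanted tube holes; any turn will do.
- lid_angle (a joint): Lid angle about its hinge: 0 shut, growing as it opens up and back; 1.571 plate upright; 1.95 leaning back on its hinge stop, where it starts. About 0.45 kg, turns freely with next to no friction and falls one way or the other if let go. It balances at 1.43, where its centre of mass (lid_cg) is right above the hinge: the plate then leans 8 degrees forward of upright, towards the machine's front.
- lid_cg (a point): The lid's centre of mass: 91 mm from the hinge axis along the plate and 13 mm out from the plate's mid-plane on the domed outer side. The hinge axis lies in the plate's mid-plane.
- lid: The off-white lid: square plate 12 mm thick, 176 wide, with a round dome on its outer side. Origin: middle of its hinge axis, which runs along the centrifuge's y, 90 mm behind the shaft and 126 mm above the bench. Own y along the hinge; own x points from the free edge (at -164 mm) to the hinge in the plate's mid-plane; z out of the domed side. Its axes match the centrifuge's when shut.
- lid_handle (a point): Middle of the black handle bar on the lid's free edge: a round bar 12 mm thick, 84 long, parallel to the hinge and 193 mm from its axis, in the plate's mid-plane: at joint value q it is 193 cos q mm before the hinge and 193 sin q above it. 23 mm gap from bar to plate edge. Pinched across from above, the bar can turn between the fingers as the lid swings. Frame axes as lid.
- tube_rack: Bystander, loose: white foam rack 140 mm (x) by 104 mm (y), 30 mm high, with nine capped blood tubes, 92 mm high over the caps. Origin: centre of its underside.
- bottle: Bystander, loose: white plastic bottle 64 mm across, 145 mm high. Origin: centre of its underside.
- slide_box: Bystander, loose: grey slide box 80 mm (x) by 56 mm (y) by 30 mm high. Origin: centre of its underside.

How it is judged:
On the way:
1. the rotor is fully home on the shaft's seat and let go (horizontal distance between rotor and shaft_seat below 0.003 m and z of rotor in the frame of shaft_seat between -0.003 and 0.003 m and angle between rotor's own z axis and vertical below 0.05 rad and contact force between rotor and the fingers below 0.1 N), for 0.2 s.
At the end, for the whole second after the job is handed in: Rotor home and let go (within 3 mm of its seat in height and of the shaft's axis, upright within 0.05 rad); lid joint within 0.07 rad of its balance value 1.43 and still (under 0.1 rad/s), its handle gripped by the fingers (over 2 N) through the last second (all of step 1 and value of joint lid_angle between 1.36 and 1.5 rad and velocity of joint lid_angle between -0.1 and 0.1 rad/s and contact force between lid and the fingers above 2 N and distance between the grasp point and lid_handle below 0.04 m); the arm keeps its last pose, push and grip.
It fails at once if the rotor is let go over the shaft more than 15 mm above its seat (dropped on) (contact force between rotor and the fingers below 0.05 N and horizontal distance between rotor and shaft_seat below 0.04 m and z of rotor in the frame of shaft_seat above 0.015 m).
It fails at once if the lid falls or is flung (turns faster than 2.5 rad/s) (velocity of joint lid_angle above 2.5 rad/s or velocity of joint lid_angle below -2.5 rad/s).
It fails at once if the lid comes down more than 0.35 rad forward of its balance point (value of joint lid_angle below 1.08 rad).
It fails at once if the tube rack, the bottle or the slide box is moved by more than 25 mm (distance of any of tube_rack, bottle, slide_box from where it was at the start of the episode above 0.025 m).
It also fails if it takes over 56 s, if anything falls off the work surface, if the arm or the gripper's body presses on something with over 40 N, if the wrist force passes 120 N, or if a joint passes its speed limit or range.

## Robot

A 6-joint arm with a two-finger parallel gripper is mounted at the origin on the work surface. World frame = base frame: x ahead of the robot, y to its left, z up, the work surface at z = 0. Lengths are in m, angles in rad, forces in N, time in s.
With the tool pointing down it reaches from about 0.35 to 1 m from the base axis. Payload 7.1 kg.
Tool frame: the origin (TCP) lies between the finger pads; the fingertips stand 22 mm ahead of it and the grasp point (between the pads) lies 3 mm ahead of it; x points along the fingers, y is the direction in which the jaws open and shut, and the axes are right-handed (so a half turn about x gives the same grasp; the last joint's range is limited). The gripper opens to 85 mm and grips with 20 to 120 N. Pads are 22 mm wide; open, the fingers measure 114 mm over their backs; the gripper's body (76 mm by 85 mm) begins 54 mm behind the grasp point. The pads swing forward as they close: fully open they stand 13 mm farther back than shut.
Start: joints at [-0.019, 0.423, 1.63, -0, 1.089, -0.019], TCP at [0.625, 0, 0.253] pointing down, gripper open.
Joint ranges: [-3, 3], [-0.9, 2.11], [0.09, 2.58], [-1.31, 4.45], [0.11, 2.69], [-2.54, 2.54]. Speed limits (rad/s): [2.39, 2.39, 3.01, 3.14, 3.14, 3.14].

## Interface

Orientations are given as a rotation vector (axis times angle).
In Python, from rig import manip gives the robot as it stands. The module is installed in compiled form; this text tells all that it offers. Calls block until the motion is done:
- manip.move_to(position, orientation): joint-space move of the TCP to a pose.
- manip.servo_line(position, orientation=None, rate=0.15): straight line of the TCP; orientation=None keeps the orientation; rate is the mean speed in m/s.
- manip.set_joints(angles): joint-space move.
- manip.command_gripper(opening, f_grip=None): finger opening in m; f_grip is the grip in N (None keeps the last); returns when the fingers have stopped.
- manip.hold(seconds).
- manip.solve_ik(position, orientation): joint angles nearest the present ones, or None.
- manip.camera(name): name is "scene" or "side" or "wrist"; returns a dict with "image" (400x640x3 uint8, red, green, blue), "fx", "fy", "cx", "cy" (pixels), "k1" (the pictures are not rectified: a ray, as slopes to the right and down, at radius r is drawn at 1 + k1 r^2 times it, then the intrinsics apply), "cam_to_world" (4x4, takes a point from camera to world coordinates); the wrist camera has in their place "mount" (4x4, takes a point from camera to tool coordinates, whose origin is the TCP and whose axes are the tool frame's). Camera axes: x right, y down, z forward; pixel columns grow to the right and rows downward; lengths in m; the calibration is good to about 2 mm. A picture is of the moment at which its call begins: read the wrist's pose just before it. There is no depth.
A pose or a line that the arm cannot do raises manip.IKError and nothing moves.
- manip.sign_off(): hands the job in, once; it reports no verdict.
Readings, each from a call of its own:
- manip.get_time(): time.
- manip.get_joint_positions(): joint angles.
- manip.get_joint_vel(): joint speeds.
- manip.get_tau(): joint torques, N m.
- manip.get_position(): TCP position.
- manip.get_ee_rot(): TCP orientation.
- manip.get_contact_force(): force on the tool from outside, world axes, zero at the start.
- manip.get_torque(): the same for the moment, N m.
- manip.get_width(): finger opening in m.
Only numpy, scipy, OpenCV 4.12 (cv2) and the standard library are available. Lean on these libraries where they do the work, as an engineer would, in place of code of your own. Each camera call takes 0.05 s, during which the arm holds its last target.

## Working session

There is one attempt and no reset: what is moved stays moved. The work goes in short steps, each a Python script; the robot and the scene stay as the last script left them, time stands still between calls to the robot, and variables do not carry over. Pictures are saved under pics/ and viewed, and the job is handed in when it is done.

```bash
mkdir -p pics; ls; python3 - <<'E'
from rig import manip
import cv2,numpy as np
print(manip.get_time(),manip.get_position(),manip.get_ee_rot())
for n in ["scene","side","wrist"]:
    c=manip.camera(n); cv2.imwrite(f"pics/a_{n}.png",c["image"][:,:,::-1])
    print(n,{k:(np.round(v,4).tolist() if k!="image" else 0) for k,v in c.items()})
    np.save(f"pics/a_{n}.npy",c,allow_pickle=True)
E
```

```text
pics
0.0 [6.24474117e-01 3.14760474e-05 2.52528499e-01] [ 1.20845909  1.2103782  -1.2103714 ]
scene {'image': 0, 'fx': 370.1523, 'fy': 370.1523, 'cx': 324.9172, 'cy': 202.5676, 'k1': -0.0866, 'cam_to_world': [[0.6231, 0.4785, -0.6187, 1.026], [0.7821, -0.3781, 0.4953, -0.4239], [0.0031, -0.7925, -0.6098, 0.6264], [0.0, 0.0, 0.0, 1.0]]}
side {'image': 0, 'fx': 485.2569, 'fy': 485.2569, 'cx': 325.7624, 'cy': 200.2913, 'k1': -0.0248, 'cam_to_world': [[0.9534, -0.1523, 0.2606, 0.2424], [-0.3014, -0.5272, 0.7945, -0.8522], [0.0164, -0.836, -0.5485, 0.6952], [0.0, 0.0, 0.0, 1.0]]}
wrist {'image': 0, 'fx': 298.3135, 'fy': 298.3135, 'cx': 320.6121, 'cy': 196.6427, 'k1': -0.0465, 'mount': [[0.0007, -0.2902, 0.957, -0.1202], [1.0, 0.0005, -0.0006, 0.0016], [-0.0003, 0.957, 0.2902, -0.0732], [0.0, 0.0, 0.0, 1.0]]}
```

View pics/a_scene.png

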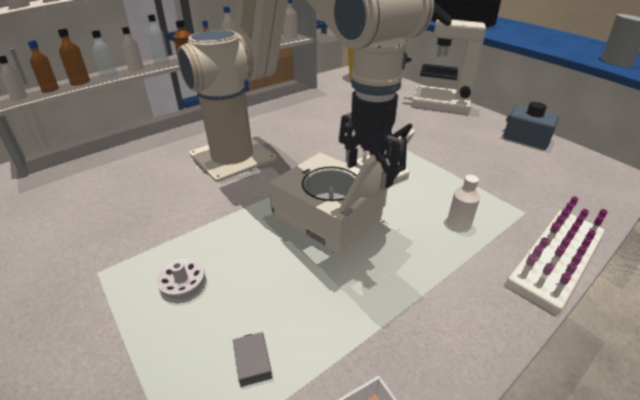

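View pics/a_side.png

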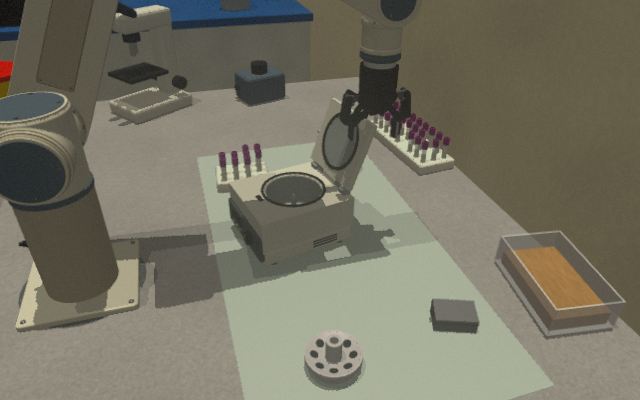

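View pics/a_wrist.png

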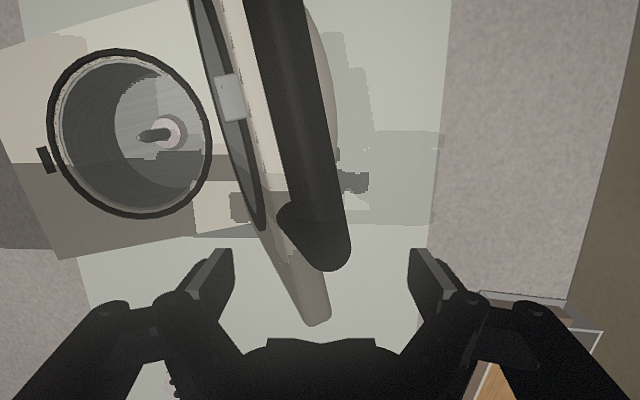

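The scene view shows the rotor at about (181,278), with its hub top near (179,266), plus the machine, the bottle at (463,205) and the slide box at (252,358). The side view puts the rotor hub at (334,340). In the wrist view the handle bar runs through about (300,130), the shaft tip is near (140,137) and the seat near (168,130). Next come the rays and first estimates.

```bash
cat > h.py <<'E'
import numpy as np,cv2
from scipy.spatial.transform import Rotation as R
from scipy.optimize import least_squares
def K(c): return np.array([[c["fx"],0,c["cx"]],[0,c["fy"],c["cy"]],[0,0,1]])
def D(c): return np.array([c["k1"],0,0,0.])
def load(f): return np.load(f,allow_pickle=True).item()
def snap(manip,name,tag):
    p=manip.get_position(); r=manip.get_ee_rot()
    c=manip.camera(name)
    if name=="wrist":
        T=np.eye(4);T[:3,:3]=R.from_rotvec(r).as_matrix();T[:3,3]=p
        c["cam_to_world"]=T@np.array(c["mount"])
    c["cam_to_world"]=np.array(c["cam_to_world"])
    cv2.imwrite(f"pics/{tag}.png",c["image"][:,:,::-1]); np.save(f"pics/{tag}.npy",c,allow_pickle=True)
    return c
def ray(c,uv):
    n=cv2.undistortPoints(np.array(uv,float).reshape(-1,1,2),K(c),D(c)).reshape(-1,2)
    T=np.array(c["cam_to_world"])
    d=np.c_[n,np.ones(len(n))]@T[:3,:3].T
    return T[:3,3],d/np.linalg.norm(d,axis=1,keepdims=True)
def plane(c,uv,z):
    o,d=ray(c,uv); return o+d*((z-o[2])/d[:,2])[:,None]
def tri(obs):
    A=np.zeros((3,3));b=np.zeros(3);L=[]
    for c,uv in obs:
        o,d=ray(c,uv);M=np.eye(3)-np.outer(d[0],d[0]);A+=M;b+=M@o;L.append((o,M))
    x=np.linalg.solve(A,b);return x,[np.linalg.norm(M@(x-o)) for o,M in L]
def proj(c,X):
    T=np.linalg.inv(np.array(c["cam_to_world"]))
    X=np.atleast_2d(X)@T[:3,:3].T+T[:3,3]
    return cv2.projectPoints(X,np.zeros(3),np.zeros(3),K(c),D(c))[0].reshape(-1,2)
def down(psi): # tool x down, tool y at world angle psi
    y=np.array([np.cos(psi),np.sin(psi),0]);x=np.array([0,0,-1.]);z=np.cross(x,y)
    return R.from_matrix(np.c_[x,y,z]).as_rotvec()
E
python3 - <<'E'
from h import *
s,d=load("pics/a_scene.npy"),load("pics/a_side.npy");w=load("pics/a_wrist.npy")
T=np.eye(4);T[:3,:3]=R.from_rotvec([1.20845909,1.2103782,-1.2103714]).as_matrix();T[:3,3]=[.6245,0,.2525]
w["cam_to_world"]=T@np.array(w["mount"])
np.save("pics/a_wrist.npy",w,allow_pickle=True)
print("rotor tri",tri([(s,(179,266)),(d,(334,340))]), plane(s,(179,266),.062),plane(d,(334,340),.062))
print("shaft w", plane(w,(168,130),.056),plane(w,(142,137),.106))
print("handle", plane(w,(320,250),.305))
print("box",plane(s,(252,350),.03),plane(d,(454,310),.03)); print("bottle",plane(s,(471,181),.145))
print("rack L side",plane(d,(240,180),.03)); print("rackR",plane(s,(560,260),.03),plane(d,(420,150),.03))
E
python3 - <<'E'
import cv2
a=cv2.imread("pics/a_scene.png")[240:310,140:230]
b=cv2.imread("pics/a_side.png")[320:400,290:380]
cv2.imwrite("pics/a_z.png",cv2.hconcat([cv2.resize(a,(400,400)),cv2.resize(b,(400,400))]))
E
```

```text
rotor tri (array([ 0.43038242, -0.33645283,  0.05744175]), [np.float64(0.0007403277018896656), np.float64(0.0007403277018895055)]) [[ 0.43448381 -0.3365278   0.062     ]] [[ 0.42920383 -0.34101042  0.062     ]]
shaft w [[0.46453361 0.05048784 0.056     ]] [[0.46519272 0.04817234 0.106     ]]
handle [[0.62595383 0.03867787 0.305     ]]
box [[ 0.67416588 -0.30535294  0.03      ]] [[ 0.67645004 -0.31270785  0.03      ]]
bottle [[0.68528069 0.28813193 0.145     ]]
rack L side [[0.36906649 0.26828062 0.03      ]]
rackR [[0.92138851 0.34749101 0.03      ]] [[0.91219561 0.29459789 0.03      ]]
```

View pics/a_z.png

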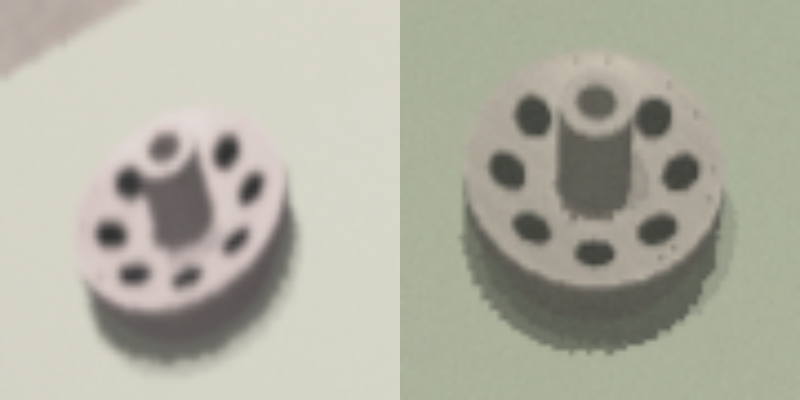

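```bash
python3 - <<'E'
from rig import manip
from h import *
manip.servo_line([.6245,0,.36],rate=.2)
manip.move_to([.50,-.02,.40],down(0))
snap(manip,"wrist","b_shaft"); print(manip.get_time(),manip.get_position())
manip.move_to([.432,-.41,.26],down(0))
snap(manip,"wrist","b_rotor"); print(manip.get_time(),manip.get_position())
snap(manip,"side","b_side")
E
```

```text
1.475 [ 0.50013267 -0.0199639   0.39909886]
3.075 [ 0.43286528 -0.40924623  0.26054556]
```

View pics/b_shaft.png

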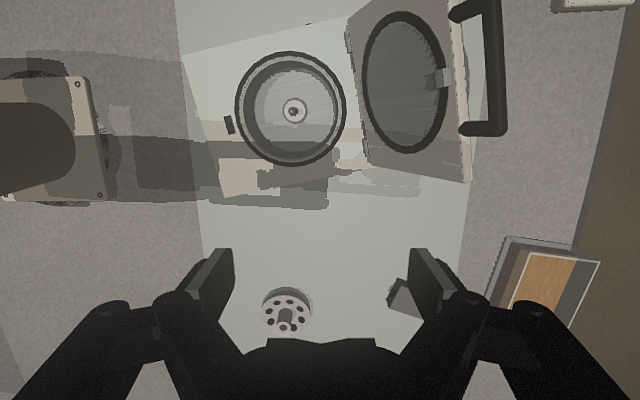

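View pics/b_rotor.png

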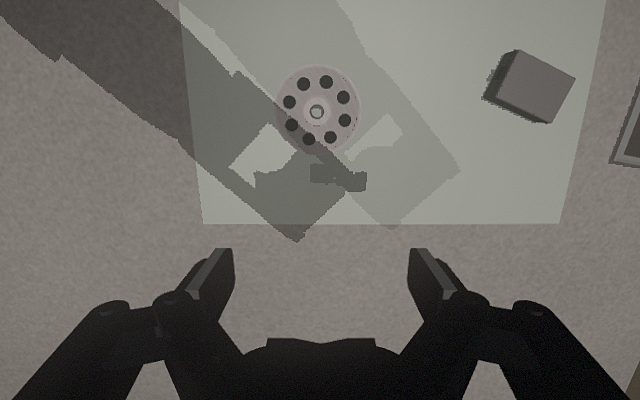

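View pics/b_side.png

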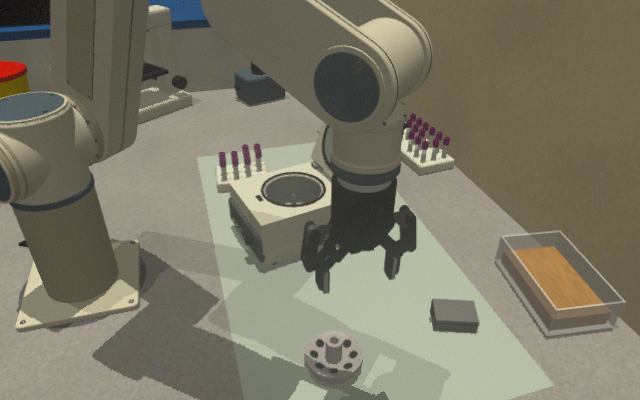

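The shaft view shows the seat and tip near (294,111), and the handle bar at x≈497 from rows about 8 to 130. The rotor view puts the bore near (317,112).

```bash
python3 - <<'E'
import cv2
a=cv2.imread("pics/b_shaft.png");r=cv2.imread("pics/b_rotor.png")
f=lambda i,x,y,s,n:cv2.resize(i[y:y+s,x:x+s],(n,n),interpolation=cv2.INTER_NEAREST)
cv2.imwrite("pics/b_z.png",cv2.hconcat([f(a,274,91,40,400),f(r,297,92,40,400)]))
cv2.imwrite("pics/b_z2.png",cv2.resize(a[0:150,400:550],(600,600),interpolation=cv2.INTER_NEAREST))
E
```

```text
(no output)
```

View pics/b_z.png

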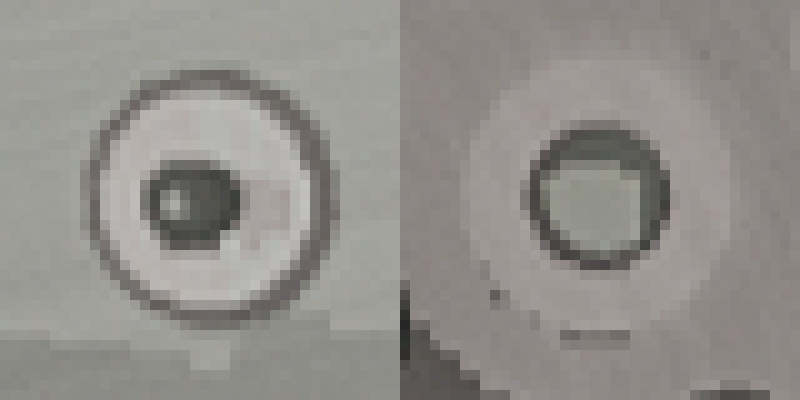

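View pics/b_z2.png

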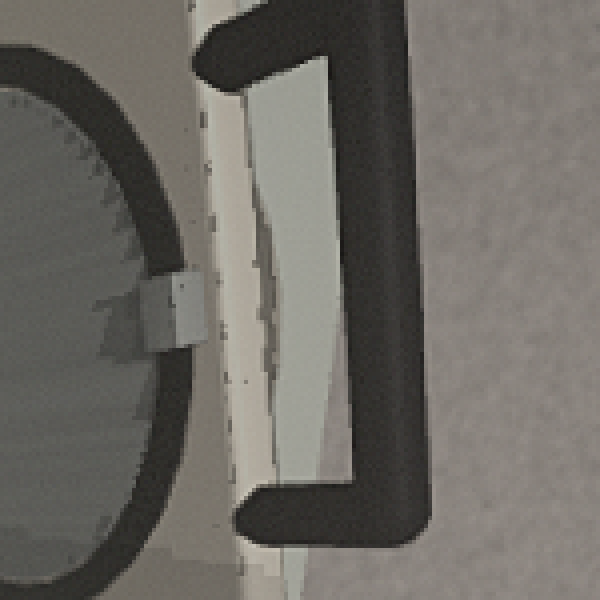

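```bash
python3 - <<'E'
from h import *
w=load("pics/b_shaft.npy");r=load("pics/b_rotor.npy");d=load("pics/b_side.npy");s=load("pics/a_scene.npy")
print("shaft",plane(w,[(294.5,110.4)],.056),plane(w,[(291,110.7)],.106))
w0=load("pics/a_wrist.npy")
print("rotor",plane(r,[(316.4,110.8)],.062),plane(s,[(176.6,265.4)],.062),plane(d,[(333.8,339.7)],.062))
p=plane(w,[(492.25,25),(497.25,115),(492.25+.0,25)],.305);print("bar",p)
v=p[0]-p[1];print("yaw",np.degrees(np.arctan2(-v[0],v[1])))
# bar ends
print("bar end near",plane(w,[(500,136.5)],.305))
# dump machine front panel edges
print(plane(w,[(180,55),(222,197),(365,165)],.12))
E
```

```text
shaft [[0.46137711 0.04770299 0.056     ]] [[0.46097978 0.04791281 0.106     ]]
rotor [[ 0.4298141  -0.34042936  0.062     ]] [[ 0.42976289 -0.33993151  0.062     ]] [[ 0.42908526 -0.34031457  0.062     ]]
bar [[0.61375133 0.10612849 0.305     ]
 [0.62568354 0.04846702 0.305     ]
 [0.61375133 0.10612849 0.305     ]]
yaw 11.691509884748953
bar end near [[0.63013763 0.03347599 0.305     ]]
[[ 0.32516255  0.11665236  0.12      ]
 [ 0.36179074 -0.0685274   0.12      ]
 [ 0.56085861 -0.02303079  0.12      ]]
```

Shaft (0.461, 0.048), rotor (0.430, -0.340), machine yaw about 11.5°. All three cameras agree on the rotor to within 1 mm. Now for the rotor grasp.

```bash
python3 - <<'E'
from rig import manip
from h import *
manip.command_gripper(.055,f_grip=40)
manip.move_to([.4297,-.3402,.15],down(0))
manip.servo_line([.4297,-.3402,.060],rate=.08)
print(manip.get_position(),manip.get_contact_force())
manip.command_gripper(.0,f_grip=50)
print(manip.get_width(),manip.get_contact_force(),manip.get_time())
manip.servo_line([.4297,-.3402,.22],rate=.12)
print(manip.get_width(),manip.get_contact_force(),manip.get_position(),manip.get_time())
snap(manip,"wrist","c_w");snap(manip,"side","c_s")
E
```

```text
[ 0.43002188 -0.34045122  0.06050685] [ 0.35483459 -0.22789192 -0.40797867]
0.02649826404858395 [-1.15677331  1.20411033  5.05924038] 5.7667
0.026802512854710185 [-0.44431621  0.11487485 -3.49868081] [ 0.42930637 -0.33987362  0.21921399] 7.25
```

View pics/c_w.png

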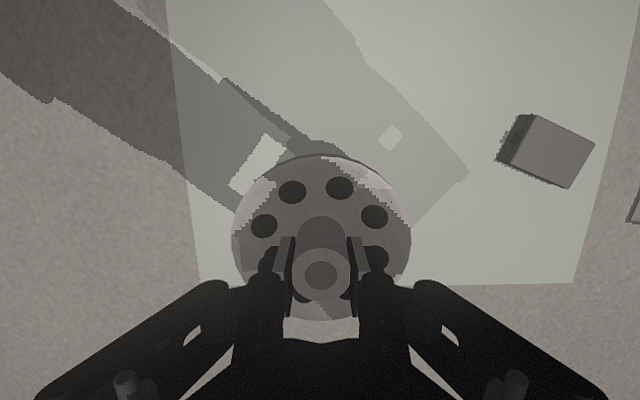

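View pics/c_s.png

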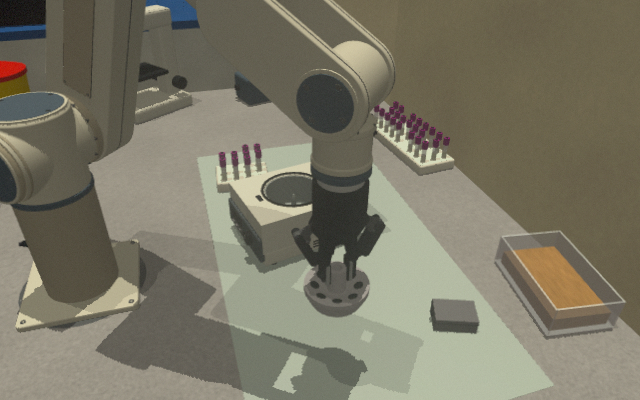

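The rotor is held by the hub, with the hub top centred near (321,271) in the wrist view. It looks level. I'll check offset and tilt in the hand.

```bash
python3 - <<'E'
from h import *
w=load("pics/c_w.npy")
img=w["image"]
cv2.imwrite("pics/c_z.png",cv2.resize(img[140:340,210:430,::-1],(770,700),interpolation=cv2.INTER_CUBIC)[:600])
tcp=np.array([.42931,-.33987,.21921])
print("hub",plane(w,[(321.5,271)],tcp[2]+.002)-tcp)
for z in (.032,.0):
  zz=tcp[2]-.060+z
  a=np.linspace(0,2*np.pi,9)[:-1]
  P=np.c_[tcp[0]+.05*np.cos(a),tcp[1]+.05*np.sin(a),np.full(8,zz)]
  print(proj(w,P).round(1).tolist())
E
```

```text
hub [[0.00189406 0.00244956 0.002     ]]
[[409.0, 246.0], [386.7, 183.5], [317.8, 154.9], [249.0, 183.4], [227.1, 245.8], [257.8, 300.6], [318.2, 321.5], [378.6, 300.8]]
[[395.3, 224.1], [375.8, 170.7], [318.3, 146.7], [261.1, 170.6], [241.8, 223.9], [267.1, 271.8], [318.6, 290.3], [370.1, 272.0]]
```

View pics/c_z.png

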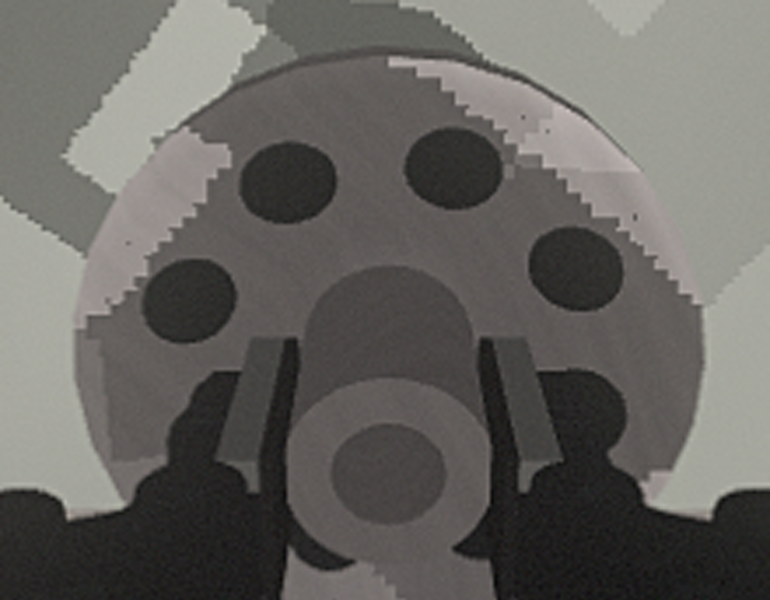

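```bash
python3 - <<'E'
from rig import manip
from h import *
manip.servo_line([.4605,.048,.22],rate=.2)
manip.hold(.3)
print(manip.get_position(),manip.get_width(),manip.get_time())
snap(manip,"wrist","d_w");s=snap(manip,"side","d_s");c=snap(manip,"scene","d_c")
f=lambda i,x,y,w,h:cv2.resize(i[y:y+h,x:x+w,::-1],(400,400*h//w),interpolation=cv2.INTER_CUBIC)
cv2.imwrite("pics/d_z.png",cv2.hconcat([f(s["image"],240,90,110,110),f(c["image"],270,120,110,110)]))
s=load("pics/a_side.npy");c=load("pics/a_scene.npy")
cv2.imwrite("pics/a_z2.png",cv2.hconcat([f(s["image"],255,160,80,80),f(c["image"],290,150,80,80)]))
E
```

```text
[0.4605011  0.0477277  0.21996295] 0.026305362664344356 9.75
```

View pics/d_z.png

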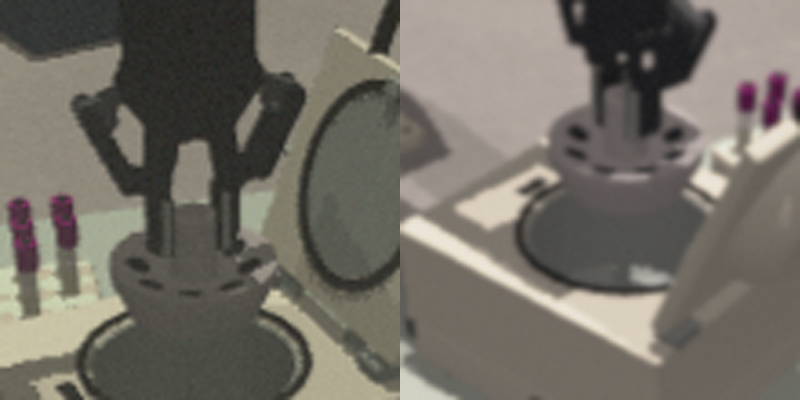

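View pics/a_z2.png

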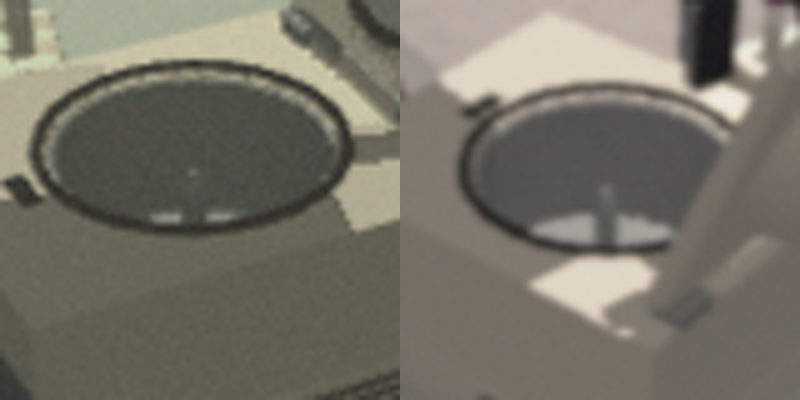

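View pics/d_w.png

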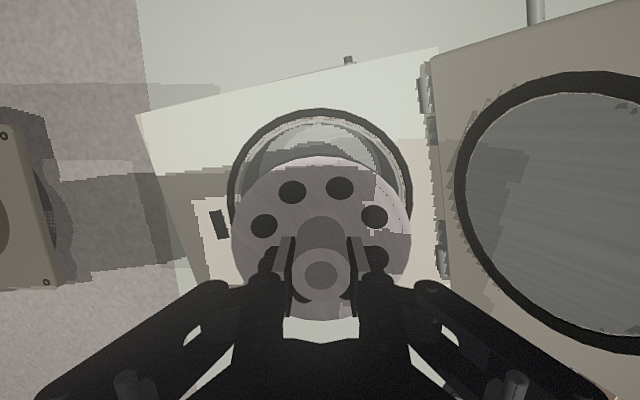

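```bash
python3 - <<'E'
from h import *
s=load("pics/a_side.npy");c=load("pics/a_scene.npy")
ts,tc=(293.2,194.0),(330.6,187.2)
print("tip",plane(s,[ts],.106),plane(c,[tc],.106),tri([(s,ts),(c,tc)]))
a=np.linspace(0,2*np.pi,361)
P=np.c_[.4605+.05*np.cos(a),.0477+.05*np.sin(a),np.full(361,.16+.032)]
for n,k in(("side",s),("scene",c)):
    q=proj(k,P); print(n,q[:,0].min(),q[:,0].max(),q[:,0].min()/2+q[:,0].max()/2, proj(k,[[.4605,.0477,.106],[.4615,.0477,.106],[.4605,.0487,.106]]).tolist())
print("measured", 240+109/3.636-.4,240+275/3.636-.4,"scene",270+148/3.636-.4,270+302/3.636-.4)
w=load("pics/d_w.npy"); t=np.array([.4605,.0477,.22])
# chamber rim in wrist: extremes
P=np.c_[.4612+.065*np.cos(a),.0478+.065*np.sin(a),np.full(361,.12)];q=proj(w,P);print(q.min(0),q.max(0))
E
```

```text
tip [[0.45958196 0.04627648 0.106     ]] [[0.45851236 0.04798678 0.106     ]] (array([0.45950466, 0.04693212, 0.10628738]), [np.float64(0.0006191150093517161), np.float64(0.0006191150093517148)])
side 269.37290813781226 315.7926762225398 292.58279218017606 [[293.4384351393696, 193.61333360017514], [293.86838813645085, 193.54742405034497], [293.3284580176628, 193.38472889886887]]
scene 309.71351899380653 353.3227529529402 331.5181359733734 [[331.02537473653575, 187.61180638155315], [331.28576332093445, 187.79822525410333], [331.3431453088802, 187.46486595251116]]
measured 269.57799779978 315.23256325632565 scene 310.30407040704074 352.65830583058306
[236.13020586 118.33778256] [403.2993063  277.62309363]
```

Relative to the shaft tip, the rotor needs about (-0.5, -0.8) mm. I'll lower it with force checks.

```bash
python3 - <<'E'
from rig import manip
from h import *
x,y=.4600,.0470
manip.servo_line([x,y,.172],rate=.1)
f0=manip.get_contact_force();print(f0)
z=.172
while z>.1225:
    z-=.006
    manip.servo_line([x,y,z],rate=.06)
    f=manip.get_contact_force()-f0
    print(round(z,4),f.round(2),manip.get_position().round(4))
    if np.linalg.norm(f[:2])>12 or f[2]>12: break
print(manip.get_time(),manip.get_width())
E
```

```text
[-0.23343079  0.22341885 -2.55079636]
0.166 [-0.01 -0.86 -0.9 ] [0.46   0.047  0.1661]
0.16 [ 0.4  -0.69 -0.79] [0.4597 0.047  0.1597]
0.154 [ 0.1  -0.49 -0.57] [0.4597 0.047  0.1536]
0.148 [-0.1  -0.2  -1.22] [0.4597 0.047  0.1476]
0.142 [-0.23  0.1  -0.61] [0.4597 0.047  0.1416]
0.136 [-0.04 -0.71 -0.07] [0.4597 0.047  0.1356]
0.13 [ 0.34 -0.95 -0.51] [0.4597 0.047  0.1296]
0.124 [-0.11 -0.54 -0.96] [0.4597 0.047  0.1236]
0.118 [ 1.12 -0.47 -0.5 ] [0.4597 0.047  0.1176]
12.7833 0.02709374349999762
```

```bash
python3 - <<'E'
from rig import manip
from h import *
x,y=.4600,.0470
f0=np.array([-.23,.22,-2.55]); z=.118
while z>.109:
    z-=.001
    manip.servo_line([x,y,z],rate=.03)
    f=manip.get_contact_force()-f0
    print(round(z,4),f.round(2),manip.get_position().round(4))
    if f[2]>6: break
print(manip.get_time(),manip.get_width())
snap(manip,"side","e_s")
E
```

```text
0.117 [0.81 0.3  0.08] [0.4601 0.047  0.117 ]
0.116 [-2.24 -0.45  9.24] [0.4603 0.047  0.1167]
13.2833 0.02646817292581741
```

Contact came at the expected seat height (TCP 0.1167, rotor bottom about 0.056). Releasing now.

```bash
python3 - <<'E'
from rig import manip
from h import *
manip.command_gripper(.050)
manip.hold(.3)
print(manip.get_contact_force(),manip.get_width(),manip.get_position())
manip.servo_line([.46,.047,.22],rate=.15)
manip.servo_line([.46,-.02,.36],rate=.25)
snap(manip,"wrist","f_w");s=snap(manip,"side","f_s");c=snap(manip,"scene","f_c")
print(manip.get_time())
f=lambda i,x,y,w,h:cv2.resize(i[y:y+h,x:x+w,::-1],(400,400*h//w),interpolation=cv2.INTER_CUBIC)
cv2.imwrite("pics/f_z.png",cv2.hconcat([f(s["image"],240,130,110,110),f(c["image"],270,130,110,110)]))
E
```

```text
[ 0.4298579   0.67688524 -0.3026962 ] 0.05025463199909669 [0.4599829  0.04699785 0.11596129]
15.7417
```

View pics/f_w.png

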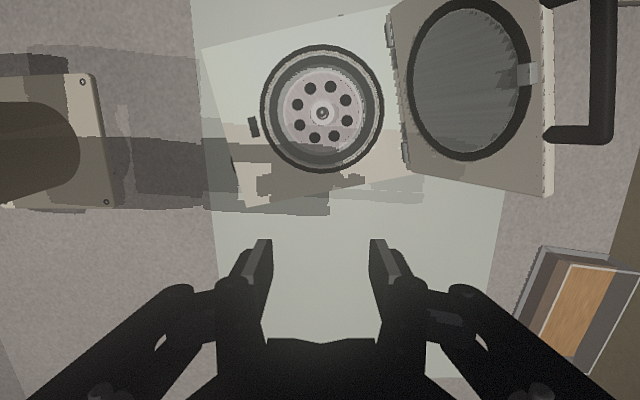

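View pics/f_z.png

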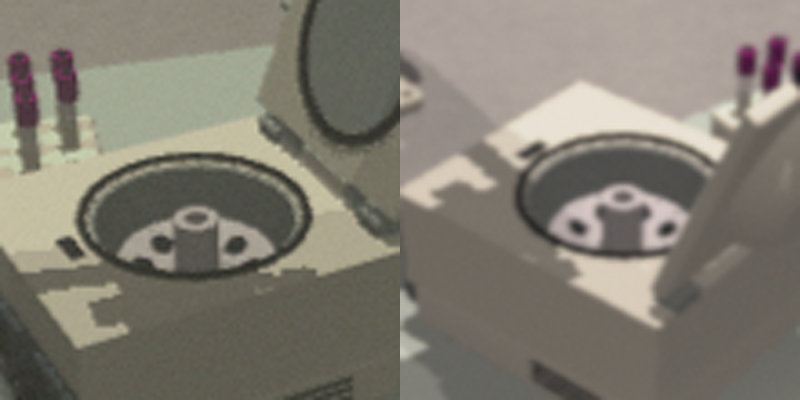

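The rotor sits level in the chamber, with the hub centred over the shaft at about (322,113) in the wrist view. Next: verify its height, then measure the bar and yaw.

```bash
python3 - <<'E'
from h import *
s=load("pics/f_s.npy");c=load("pics/f_c.npy");w=load("pics/f_w.npy")
hs=(240+196/3.636-.4,130+215/3.636-.4);hc=(270+222/3.636-.4,130+194/3.636-.4)
print("hub tri",tri([(s,hs),(c,hc)]),"expect z .118")
g=w["image"].max(axis=2)
for row in range(10,120,15):
    xs=np.where(g[row,560:640]<75)[0]+560; print(row,xs.min(),xs.max(),end=" | ")
rows=np.arange(15,118,4);m=[]
for r in rows:
    xs=np.where(g[r,575:640]<75)[0]+575; m.append((xs.min()+xs.max())/2)
# fit line on points in world at bar height
P=plane(w,np.c_[m,rows],.305);k=np.polyfit(P[:,1],P[:,0],1);print("\nbar x=",k,"yaw",np.degrees(np.arctan(-k[0])),"x at .079",np.polyval(k,.079))
ys=[np.where(g[:, x]<75)[0] for x in (595,)]
E
```

```text
hub tri (array([0.46048353, 0.0462402 , 0.12009891]), [np.float64(0.00022471265177993475), np.float64(0.00022471265177987363)]) expect z .118
10 590 617 | 25 590 616 | 40 590 616 | 55 590 616 | 70 590 615 | 85 590 615 | 100 589 614 | 115 589 613 | 
bar x= [-0.21244313  0.63609229] yaw 11.993781399689938 x at .079 0.6193092800614306
```

```bash
cat >> h.py <<'E'
PSI=np.radians(12.0);MX=np.array([np.cos(PSI),np.sin(PSI),0]);ZZ=np.array([0,0,1.])
SH=np.array([.4597,.0470,0]);HINGE=SH+.090*MX+.126*ZZ
def lidpose(q,off=.008,tilt=None):
    d=-np.cos(q)*MX+np.sin(q)*ZZ
    t=q if tilt is None else tilt
    e=-np.cos(t)*MX+np.sin(t)*ZZ; y=np.sin(t)*MX+np.cos(t)*ZZ
    return HINGE+.193*d+off*e, R.from_matrix(np.c_[-e,y,np.cross(-e,y)]).as_rotvec()
E
python3 - <<'E'
from rig import manip
from h import *
print(manip.get_joint_positions().round(3))
for q,o in ((1.95,.11),(1.95,.008),(1.8,.008),(1.6,.008),(1.43,.008)):
    p,r=lidpose(q,o);print(q,p.round(4),r.round(3),np.round(manip.solve_ik(p,r),3))
E
```

```text
[-0.068  0.054  1.863  0.     1.228 -0.069]
1.95 [0.6574 0.089  0.4075] [ 0.822  1.538 -1.333] [ 0.129  0.545  1.129 -0.031  1.845 -0.083]
1.95 [0.6205 0.0812 0.3127] [ 0.822  1.538 -1.333] [ 0.125  0.543  1.34  -0.031  1.637 -0.081]
1.8 [0.5924 0.0752 0.3217] [ 0.919  1.446 -1.224] [ 0.116  0.418  1.491 -0.021  1.462 -0.088]
1.6 [0.5535 0.0669 0.3269] [ 1.037  1.32  -1.075] [ 0.101  0.258  1.691 -0.003  1.222 -0.108]
1.43 [0.5201 0.0598 0.325 ] [ 1.128  1.208 -0.947] [ 0.082  0.132  1.861  0.021  1.009 -0.137]
```

```bash
python3 - <<'E'
from rig import manip
from h import *
manip.servo_line([.47,-.02,.43],rate=.25)
p,r=lidpose(1.95,.11);manip.move_to(p,r)
manip.command_gripper(.050)
p,_=lidpose(1.95,.06);manip.servo_line(p,r,rate=.1)
print(manip.get_time(),manip.get_position()-p,manip.get_contact_force())
w=snap(manip,"wrist","g_w");s=snap(manip,"side","g_s")
H=HINGE+.193*(-np.cos(1.95)*MX+np.sin(1.95)*ZZ)
my=np.array([-MX[1],MX[0],0])
print(proj(w,[H,H+.042*my,H-.042*my]).round(1).tolist(),proj(s,[H,H+.042*my,H-.042*my]).round(1).tolist())
E
```

```text
17.9167 [ 2.47306859e-04 -4.00183821e-05  6.32631869e-04] [-0.57087594  0.55474478  0.00081512]
[[318.5, 222.7], [318.4, 158.8], [318.7, 278.9]] [[358.1, 97.7], [347.9, 91.4], [368.9, 104.2]]
```

View pics/g_w.png

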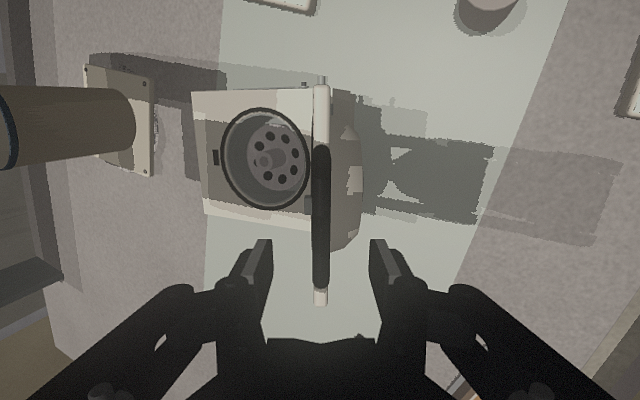

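View pics/g_s.png

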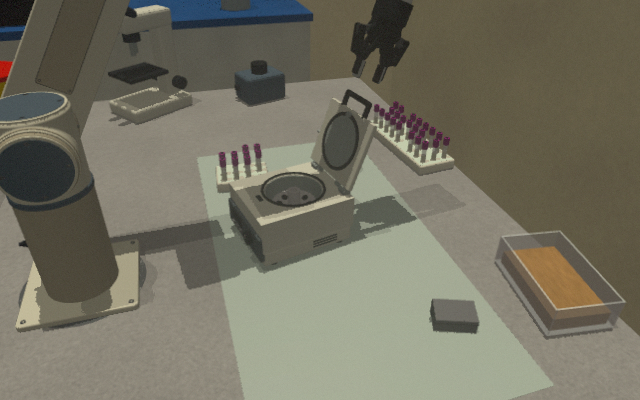

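The bar lies along the tool at column 321, midway between the jaws at about (265+377)/2 = 321, and parallel to them. Advance and grip.

```bash
python3 - <<'E'
from rig import manip
from h import *
p,r=lidpose(1.95,.008);manip.servo_line(p,r,rate=.06)
print(manip.get_position()-p,manip.get_contact_force())
manip.command_gripper(.03,f_grip=30)
print(manip.get_width(),manip.get_contact_force())
manip.command_gripper(.0,f_grip=30)
print(manip.get_time(),manip.get_width(),manip.get_contact_force(),manip.get_position()-p)
snap(manip,"wrist","h_w")
snap(manip,"side","h_s")
E
```

```text
[3.22889526e-04 3.80797984e-05 4.16922553e-04] [0.62590452 0.39215239 0.30116124]
0.030303490304728977 [0.65304889 0.20103294 0.6890093 ]
19.6583 0.011109040478134796 [0.55930817 0.64493967 1.35351076] [1.32800947e-04 2.56661459e-05 1.13990732e-04]
```

View pics/h_w.png

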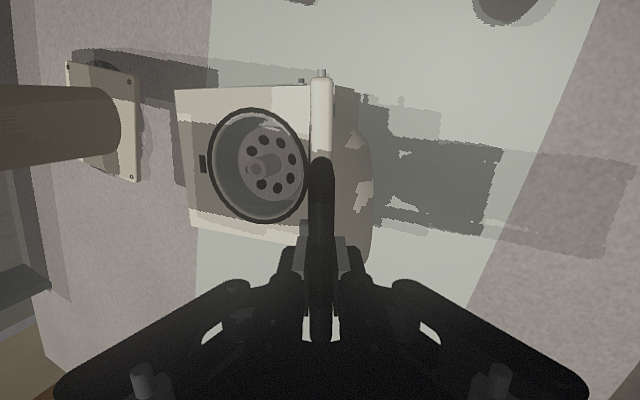

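The bar is pinched (width 11.1 mm) with no side load. Next is a slow swing along the arc, watching force and width.

```bash
python3 - <<'E'
from rig import manip
from h import *
for q in np.arange(1.92,1.429,-.035).tolist()+[1.43]:
    if q<1.43: q=1.43
    p,r=lidpose(q,.008);manip.servo_line(p,r,rate=.03)
    f=manip.get_contact_force();wd=manip.get_width()
    print(round(q,3),f.round(1),round(wd,4),manip.get_time())
    if np.linalg.norm(f)>25 or wd<.009: print("STOP");break
    if q<=1.4301:break
snap(manip,"wrist","i_w");snap(manip,"side","i_s");snap(manip,"scene","i_c")
E
```

```text
1.92 [0.7 0.3 1.3] 0.0105 20.1083
1.885 [1.5 1.4 0.9] 0.011 20.4917
1.85 [1.  1.2 0.9] 0.0112 20.875
1.815 [1.6 1.9 1.9] 0.0105 21.2583
1.78 [0.3 2.5 2.5] 0.0107 21.6417
1.745 [1.2 3.2 3.1] 0.0107 22.025
1.71 [0.5 4.1 4.3] 0.0109 22.4083
1.675 [0.1 3.9 3.6] 0.0109 22.7917
1.64 [0.1 5.  3.6] 0.0111 23.175
1.605 [-0.8  5.2  4.1] 0.0107 23.5583
1.57 [-0.6  5.5  4.3] 0.011 23.9417
1.535 [-1.2  5.8  4.1] 0.0108 24.325
1.5 [-0.9  5.6  4.4] 0.0106 24.7083
1.465 [-2.4  5.7  4.3] 0.0107 25.0917
1.43 [-1.9  5.8  6.1] 0.011 25.475
```

View pics/i_w.png

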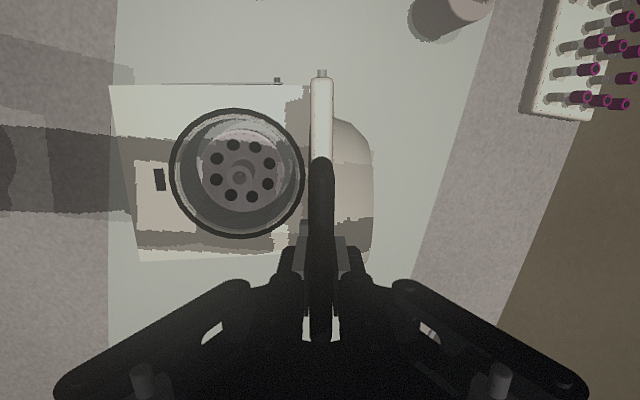

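View pics/i_s.png

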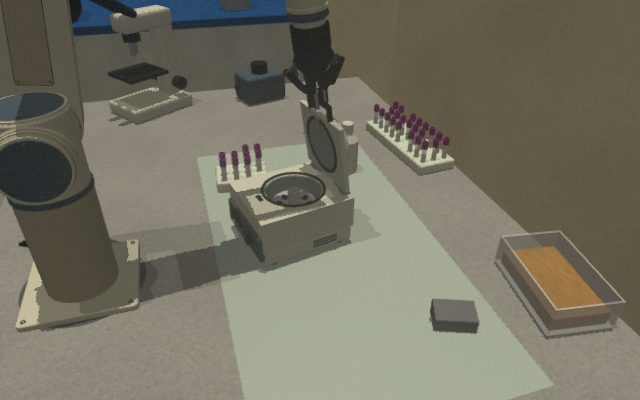

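View pics/i_c.png

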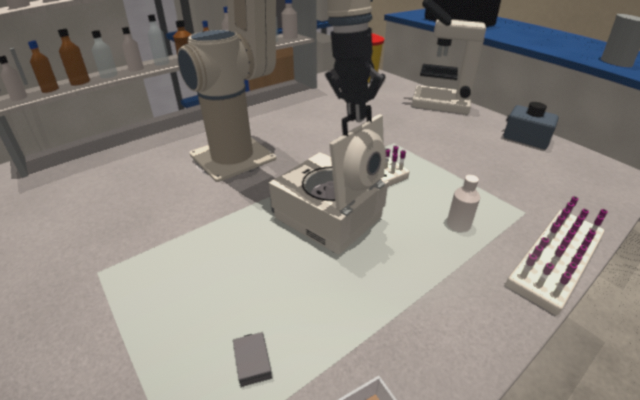

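The lid stands nearly upright in the fingers, and the rack, bottle and slide box look unmoved. As an independent check of the angle I'll use the plate's top corners.

```bash
python3 - <<'E'
from rig import manip
from h import *
s=load("pics/i_s.npy");c=load("pics/i_c.npy")
my=np.array([-MX[1],MX[0],0])
for q in (1.36,1.43,1.5):
    d=-np.cos(q)*MX+np.sin(q)*ZZ; n=np.sin(q)*MX+np.cos(q)*ZZ
    P=[HINGE+.164*d+sg*.088*my-.006*n for sg in(1,-1)]
    print(q,"inner corners side",proj(s,P).round(1).tolist(),"scene",proj(c,P).round(1).tolist())
f=lambda i,x,y,w:cv2.resize(i[y:y+w,x:x+w,::-1],(400,400),interpolation=cv2.INTER_CUBIC)
cv2.imwrite("pics/i_z.png",cv2.hconcat([f(s["image"],290,90,80),f(c["image"],320,110,80)]))
for k in range(4):
    manip.hold(.3);print(manip.get_contact_force().round(2),manip.get_width(),np.abs(manip.get_joint_vel()).max().round(4),manip.get_position().round(4))
print(manip.get_time())
# bystander comparison: image difference start vs now
for n,m in(("side",s),("scene",c)):
    a=load(f"pics/a_{n}.npy")["image"].astype(int);df=np.abs(a-m["image"]).max(2)
    B={"side":{"box":(425,292,485,338)},"scene":{"box":(228,328,278,390),"bottle":(445,172,485,235)}}[n]
    for k,(x0,y0,x1,y1) in B.items(): print(n,k,(df[y0:y1,x0:x1]>40).mean())
E
```

```text
1.36 inner corners side [[294.1, 101.7], [334.0, 131.8]] scene [[373.6, 112.8], [323.3, 141.5]]
1.43 inner corners side [[298.6, 99.8], [338.9, 129.6]] scene [[378.0, 113.1], [327.8, 142.2]]
1.5 inner corners side [[303.1, 98.2], [343.9, 127.7]] scene [[382.4, 113.8], [332.5, 143.3]]
[-1.74  5.52  5.48] 0.010721944361066611 0.0018 [0.5202 0.0602 0.325 ]
[-2.29  5.71  5.67] 0.010840149827148015 0.0011 [0.5202 0.0602 0.325 ]
[-2.03  6.16  4.87] 0.0108540331344646 0.0017 [0.5202 0.0602 0.325 ]
[-3.6   6.17  5.42] 0.010990306172443608 0.0021 [0.5202 0.0602 0.325 ]
26.825
side box 0.0
scene box 0.0
scene bottle 0.0
```

View pics/i_z.png

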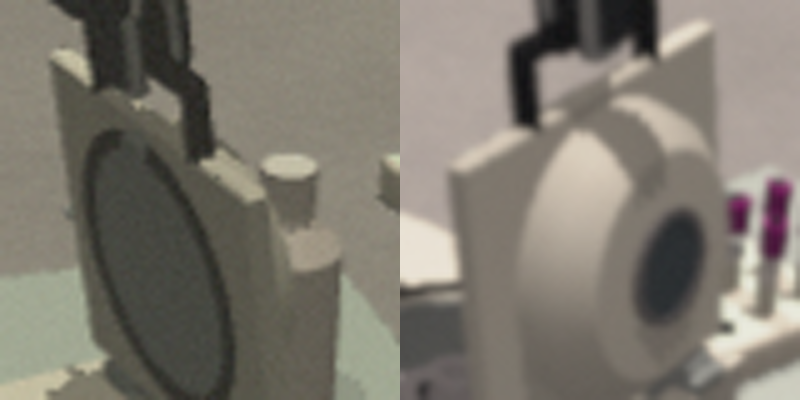

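The corners suggest 1.43–1.46, inside the band but slightly high. I'll nudge forward 0.015 rad, let it settle, check and hand in.

```bash
python3 - <<'E'
from rig import manip
from h import *
p,r=lidpose(1.415,.008);manip.servo_line(p,r,rate=.02)
manip.hold(.6)
print(manip.get_contact_force().round(2),manip.get_width(),np.abs(manip.get_joint_vel()).max(),manip.get_position()-p,manip.get_time())
s=snap(manip,"side","j_s")
a=load("pics/a_side.npy")["image"].astype(int);df=np.abs(a-s["image"]).max(2)
print("rack caps diff",(df[140:186,215:268]>40).mean(),"box",(df[292:338,425:485]>40).mean())
cv2.imwrite("pics/j_z.png",cv2.resize(s["image"][60:220,200:400,::-1],(800,600)))
manip.sign_off()
E
```

```text
[-1.82  7.16  5.13] 0.010875452798698936 0.0008640239373156836 [ 3.04645348e-05  3.59671327e-04 -3.30497196e-05] 27.725
rack caps diff 0.0 box 0.0
the job is handed in; nothing more can be done
```

View pics/j_z.png

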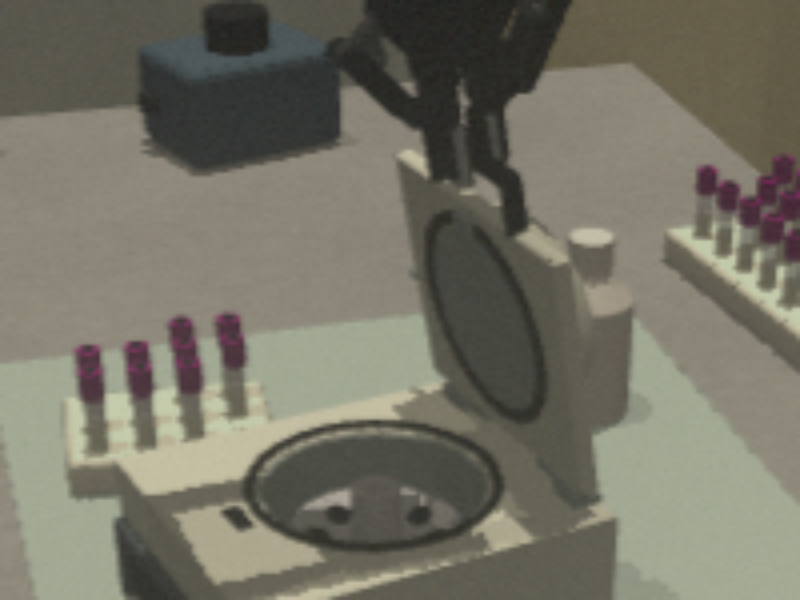

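The rotor is back on its seat and released, and the arm is holding the lid still by its handle at about its balance point. I handed the job in at 27.7 s of the 56 s allowed; no verdict was reported.

- **Rotor:** I lowered it over the shaft by its hub with no contact until it met the seat at 9 N, at the expected height. I then opened the fingers and backed off, and the pictures show it level in the chamber. Triangulating the hub top gave 120 mm against the expected 118 mm, which is about the camera's accuracy.
- **Lid:** I pinched the bar and swung it slowly, about 0.09 rad/s, along the hinge arc. It is still in the fingers, with an opening of 10.9 mm, a grip setting of 30 N and the arm at rest.
- **Lid angle, where two checks disagreed slightly:** When the arm's geometry put the lid at 1.43, the plate corners in the pictures read about 1.43 to 1.46. I moved it 0.015 rad forward, so the arm's figure is now 1.415 and the pictures suggest about 1.44. Both are inside 1.36 to 1.50. A steady sideways pull of about 7 N remains on the handle, probably from a small error in the measured direction of the machine.
- **Bystanders:** The tube rack, bottle and slide box show no change between the before and after pictures.

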